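# Turn the instrument carousel to the stopwatch and start it

## Robot

A 6-joint arm with a two-finger parallel gripper is mounted at the origin on the work surface. World frame = base frame: x ahead of the robot, y to its left, z up, the work surface at z = 0. Lengths are in m, angles in degrees, forces in N, time in s.
With the tool pointing down it reaches from about 0.3 to 0.75 m from the base axis. Payload 8.5 kg.
Tool frame: the origin (TCP) lies on the centre line of the jaws, within the pads' length; the fingertips stand 14 mm ahead of it and the grasp point (between the pads) lies 5 mm behind it; z points along the fingers, y is the direction in which the jaws open and shut (so a half turn about z gives the same grasp; the last joint's range is limited). The gripper opens to 85 mm and grips with 20 to 120 N. Pads are 22 mm wide; open, the fingers measure 114 mm over their backs; the gripper's body (76 mm by 85 mm) begins 54 mm behind the grasp point. The pads swing forward as they close: fully open they stand 13 mm farther back than shut.
Start: joints at [-86.19, 21.807, 74.336, -0, 83.858, -12.336], TCP at [0.153, -0.528, 0.245] pointing down, gripper open.
Joint ranges: [-178.18, 178.18], [-50.72, 133.34], [12.68, 142.11], [-81.47, 261.47], [9.98, 163.14], [-165.26, 165.26]. Speed limits (degrees/s): [136.94, 136.94, 180, 180, 180, 180].

## Interface

Orientations are given as a 3x3 rotation matrix whose columns are the frame's x, y, z axes.
In Python, from rig import env, optics, order, finder gives the robot as it stands.
- The arm moves only by the tool play_rows, never from a script. Its argument "commands" is a list of rows, each an object of numbers: "grip": the closure, from -1 (fully open) to 1 (shut); "x", "y", "z": the shift along the tool's x, y, z in m; "rx", "ry", "rz": the turn, a rotation vector about the tool's x, y, z in rad. A call has 1 to 12 rows; each row shifts and turns the commanded pose from where the row before left it, along the tool's axes as they then stand; what a row does not reach is not made up. A row lasts 1/8 s, in which the tool goes at most 62.5 mm and 10.7 degrees, less where a joint would pass 70% of its speed; a pose out of reach is approached as far as the arm can. A call is refused whole if a number of a shift passes 0.0625 or a number of a turn 0.188, either way. A call with a gripper value outside its range is refused whole. The fingers move at their own pace and stop on an object; "squeeze" is the grip in N (left out, the last holds). Time passes only in rows, so rows that do not move let the fingers close. It gives the time, the measured TCP pose, the force and the opening at its end, in the units of the state.
- env.observe(): the state, without advancing time (a new reading comes with each control period).
- optics.get_image(name): name is "side" or "top"; returns a dict with "color" (480x640x3 uint8, blue, green, red), "range_z" (480x640 float32, m along the optical axis (not along the pixel's ray), 0 where there is no reading), "fov_y" (degrees; the focal length in pixels is half the picture's height over the tangent of half this angle, whatever the lens; pixels are square), "cx", "cy" (the principal point, pixels), "dist_coeffs" ([k1, k2, p1, p2, k3] as OpenCV has them; the pictures are not rectified), "cam_to_world" (4x4, takes a point from camera to world coordinates). Camera axes: x right, y down, z forward; pixel columns grow to the right and rows downward; lengths in m; the calibration is good to about 2 mm. A picture is of the moment at which its call begins.
- order.close_job(): hands the job in, once; it reports no verdict.
Trained networks look in the newest picture that a camera, given by its name, has taken for a name from the list of things; names that differ only in an ending like _2 or _b are one class to them, and where a whole thing is asked for, a point or a joint stands for the part that bears it (a point fixed in the world has none). Each returns a list of dicts, best first, with "conf" (0 to 1); they miss things now and then, are a little off and sometimes report something else, mostly with a low value. They report only what shows in the picture. A call takes as long as a camera call. They do not tell look-alikes from the thing itself.
- finder.boxes_of(camera, thing): "point" ([x, y, z] in m, in world coordinates, good to about 4 mm: the middle of the surface that is visible of it).
The state is a dict: "time_s": time; "q": joint angles; "qvel": joint speeds; "joint_efforts": joint torques, N m; "position": TCP position; "tool_rot": TCP orientation; "ft_force": force on the tool from outside, world axes, zero at the start; "wrist_torque": the same for the moment, N m; "grip_width": finger opening in m.
Only numpy, scipy, OpenCV 4.12 (cv2) and the standard library are available. Lean on these libraries where they do the work, as an engineer would, in place of code of your own. Each camera call takes 0.05 s, during which the arm holds its last target.

## Task

Turn the carousel, gently and only by its bare metal disc near the rim, until the stopwatch lines up squarely with the pointer on the carousel's foot; then, with the carousel at rest and let go, click the stopwatch's crown fully down and let it spring back. Never push on the instruments or the glass to turn it; the glass must stay standing in the middle of the disc, and everything else on the cabinet top is to stay where it is.

Things in the scene. Friction and masses are not known exactly. Their poses are not given: they have to be found in the camera images.
- carousel: fixed foot of the carousel: dark steel, 196 mm across, standing on the cabinet top, 28 mm high. Origin on the turning axis at cabinet-top height; z up; its own -x axis points along the pointer (roughly towards the robot). The foot does not turn.
- pointer (a point): tip of the pointer on the foot: a dark steel diamond-shaped block, 42 mm corner to corner and 24 mm high, on a flat arm in front of the disc on the foot's -x side. This point is its corner nearest the disc, at its top, 157 mm from the axis; the block's middle is 178 mm from the axis. Both lie on the front line.
- platter: the turning disc: plain smooth aluminium, 280 mm across, 14 mm thick, no lip, lugs or holes. Origin on the axis at cabinet-top height; z up; its own -x axis points at the stopwatch. The band beyond 105 mm from the axis is bare. The three instruments are centred 88 mm from the axis, 120 degrees apart, so the widest bare places are 60, 180 and 300 degrees round from the stopwatch.
- disc_top (a point): centre of the disc's top face, nominally 44 mm up. It turns endlessly both ways and stays where left. It is rigid but runs out of true: level when the stopwatch is at the pointer, elsewhere any rim spot may stand up to 5 mm higher or lower, changing as it turns, so feel for it. Turning it takes 0.2 N m (1.5 N along the rim): a shut fingertip pressed on its top near the rim with 10 to 15 N drags it round, lagging a little. Over 40 N is too rough.
- watch_mid (a point): centre of the stopwatch's case, 88 mm from the axis, about 81 mm above the cabinet top. The stopwatch is a silver round case 58 mm across and 20 mm thick, upright on a black stand 30 by 46 mm screwed to the disc, its white dial facing outwards. It alone has a crown on top. It is lined up when this point lies on the straight line from the axis to the pointer.
- crown_top (a point): top centre of the stopwatch's crown, 129 mm above the cabinet top when up and lined up, straight above watch_mid. The crown is a knurled steel cylinder 16 mm across and 12 mm high that is pressed straight down 5 mm against a spring (0.8 N at the start, 4.8 N at the bottom) and springs back.
- crown (a joint): travel of the crown in m: 0 up, 0.005 fully down.
- barometer: round silver dial instrument 54 mm across on a like stand, fixed on the disc, 120 degrees round counter-clockwise (seen from above) from the stopwatch; no crown; its top is 106 mm above the cabinet top. Origin under its stand. Not to be touched.
- deskclock: square silver clock 60 mm wide and 50 mm tall on a like stand, fixed on the disc, 120 degrees clockwise from the stopwatch; its top is 105 mm above the cabinet top. Origin under its stand. Not to be touched.
- tumbler: heavy glass tumbler, 68 mm across, 90 mm tall, standing loose near the middle of the disc and riding round with it. Origin at the centre of its underside.
- bracket_a: bystander: loose L-shaped aluminium bracket 60 by 25 by 44 mm, left of the carousel.
- bracket_b: bystander: a second such bracket, behind the carousel.
- screwdriver: bystander: screwdriver 180 mm long lying behind the carousel.
- mug: bystander: white mug, 76 mm across, 90 mm tall, right of the carousel.
- spraycan: bystander: upright can, 52 mm across, 130 mm tall, left of the carousel.
There are look-alikes about, which are no part of the job. What is shaped like the tumbler but purple or yellow is not meant.

How it is judged (in metres and radians):
On the way, in this order (a step that is already met when the one before it is completed fails the run):
1. the stopwatch is lined up with the pointer (its centre within 7.5 mm of the line from the axis to the pointer), the disc at rest and not touched (y of watch_mid in the frame of carousel between -0.0075 and 0.0075 m and x of watch_mid in the frame of carousel below 0 m and angular speed of platter below 0.05 rad/s and contact force between anything else and the fingers below 0.5 N), for 0.3 s.
2. the crown is pressed at least 3.5 mm down while the stopwatch is lined up (y of watch_mid in the frame of carousel between -0.0075 and 0.0075 m and x of watch_mid in the frame of carousel below 0 m and value of joint crown above 0.0035 m), for 0.02 s.
At the end, for the whole second after the job is handed in: the stopwatch's centre lies within 7.5 mm of the line from the axis to the pointer, on the pointer's side, with the disc at rest; the crown has sprung back up (under 1 mm); the tumbler stands upright, at rest, within 30 mm of the axis (y of watch_mid in the frame of carousel between -0.0075 and 0.0075 m and x of watch_mid in the frame of carousel below 0 m and value of joint crown below 0.001 m and angular speed of platter below 0.05 rad/s and linear speed of tumbler below 0.02 m/s and horizontal distance between tumbler and carousel below 0.03 m and angle between tumbler's own z axis and vertical below 0.1 rad); the robot touches nothing.
It fails at once if the stopwatch or its crown is pushed with more than 1 N while it is more than 20 mm out of line with the pointer ((y of watch_mid in the frame of carousel above 0.02 m or y of watch_mid in the frame of carousel below -0.02 m or x of watch_mid in the frame of carousel above 0 m) and contact force between any of the fingers, the arm and watch above 1 N).
It fails at once if the other instruments are pushed with more than 1 N (contact force between any of the fingers, the arm and barometer above 1 N or contact force between any of the fingers, the arm and deskclock above 1 N).
It fails at once if the tumbler is touched with more than 1 N, moves more than 40 mm from the axis or tips over 0.3 rad (contact force between any of the fingers, the arm and tumbler above 1 N or horizontal distance between tumbler and carousel above 0.04 m or angle between tumbler's own z axis and vertical above 0.3 rad).
It fails at once if the disc, or anything on it, is pressed with more than 40 N (contact force between any of the fingers, the arm and platter above 40 N).
It fails at once if a bystander is moved more than 20 mm (distance of any of bracket_a, bracket_b, screwdriver, mug, spraycan from where it was at the start of the episode above 0.02 m).
It also fails if it takes over 58 s, if anything falls off the work surface, if the arm or the gripper's body presses on something with over 40 N, if the wrist force passes 120 N, or if a joint passes its speed limit or range.

## Working session

There is one attempt and no reset: what is moved stays moved. The work goes in short steps, Python scripts to look and compute and a tool call to move; the robot and the scene stay as the last step left them, time stands still between calls to the robot, and variables do not carry over. Pictures are saved under pics/ and viewed, and the job is handed in when it is done.

Besides the shell and the picture viewer there is one more tool, called after ">>>" by a JSON object that holds its "method" and its "body", one argument or row to a line. play_rows: Moves the arm, as the interface text tells. Its arguments: {"type":"object","properties":{"commands":{"type":"array"},"squeeze":{"type":"number"}},"required":["commands"]}

```bash
ls; mkdir -p pics; python3 - <<'E'
from rig import env, optics, order, finder
import cv2,numpy as np
s=env.observe(); print(s)
for n in ("top","side"):
    im=optics.get_image(n); cv2.imwrite(f"pics/{n}0.png",im["color"])
    print(n,im["fov_y"],im["cx"],im["cy"],im["dist_coeffs"],np.round(im["cam_to_world"],3).tolist())
    for t in ("carousel","pointer","platter","disc_top","watch_mid","crown_top","barometer","deskclock","tumbler","mug","spraycan","bracket_a"):
        print(t,[(np.round(d["point"],3).tolist(),round(d["conf"],2)) for d in finder.boxes_of(n,t)][:4])
print(env.observe()["time_s"])
E
```

```text
pics
{'time_s': 0.0, 'q': array([-8.61889777e+01,  2.18410022e+01,  7.43854162e+01,  1.77660419e-03,
        8.38573924e+01, -1.23362651e+01]), 'qvel': array([ 0.04943283, -0.00479241, -0.03737965, -0.14324611,  0.04848922,
       -0.01541404]), 'joint_efforts': array([ 5.20593840e-04, -4.48468637e+01, -2.31272060e+01, -1.46600005e-04,
        4.75818990e-03,  9.10093803e-06]), 'position': array([ 0.15294127, -0.52802405,  0.24470775]), 'tool_rot': array([[ 9.60550894e-01,  2.78104254e-01, -6.64631384e-05],
       [ 2.78104051e-01, -9.60549843e-01,  1.46158868e-03],
       [ 3.42632873e-04, -1.42241398e-03, -9.99998930e-01]]), 'ft_force': array([ 0.43194042, -0.59903076, -0.45885873]), 'wrist_torque': array([ 0.02146455, -0.00733463,  0.07764162]), 'grip_width': 0.08561964632438168}
top 52.53926731203169 311.20892207059933 235.79132255274075 [0.02229967 0.         0.         0.         0.        ] [[-0.028, -0.993, 0.118, 0.393], [-1.0, 0.027, -0.013, 0.013], [0.01, -0.119, -0.993, 1.183], [0.0, 0.0, 0.0, 1.0]]
carousel [([0.568, 0.091, 0.043], 0.56)]
pointer [([0.569, 0.093, 0.047],
[... 935 characters left out ...]
.152, 0.043], 0.66)]
disc_top [([0.572, 0.148, 0.043], 0.75), ([0.473, 0.336, 0.026], 0.55), ([0.574, 0.127, 0.102], 0.3)]
watch_mid [([0.609, 0.188, 0.089], 0.6)]
crown_top [([0.611, 0.186, 0.125], 0.71), ([0.491, 0.11, 0.085], 0.67)]
barometer [([0.493, 0.105, 0.086], 0.94), ([0.612, 0.186, 0.125], 0.61), ([0.572, 0.154, 0.047], 0.17)]
deskclock [([0.633, 0.044, 0.091], 0.87)]
tumbler [([0.558, -0.164, 0.064], 0.97), ([0.306, 0.173, 0.066], 0.92), ([0.573, 0.127, 0.106], 0.55)]
mug [([0.658, -0.318, 0.063], 0.56)]
spraycan [([0.652, 0.33, 0.096], 0.71), ([0.576, 0.151, 0.043], 0.59)]
bracket_a [([0.469, 0.337, 0.022], 0.82), ([0.76, 0.106, 0.014], 0.65), ([0.756, -0.228, 0.021], 0.46)]
1.3
```

View pics/top0.png

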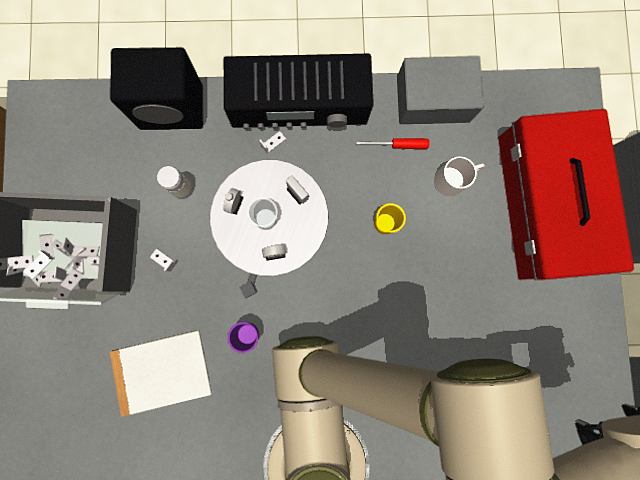

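View pics/side0.png

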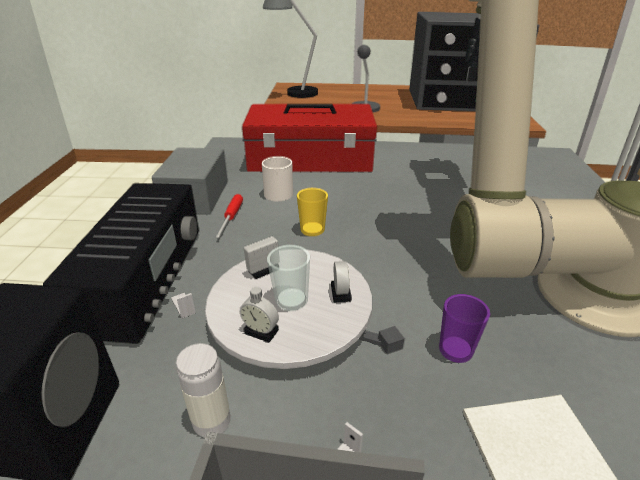

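```bash
cat > h.py <<'E'
import numpy as np,cv2
from scipy.optimize import least_squares
def cloud(im):
    r=im["range_z"]; H,W=r.shape
    f=H/2/np.tan(np.radians(im["fov_y"]/2))
    K=np.array([[f,0,im["cx"]],[0,f,im["cy"]],[0,0,1]])
    u,v=np.meshgrid(np.arange(W),np.arange(H))
    p=cv2.undistortPoints(np.stack([u,v],-1).reshape(-1,1,2).astype(np.float64),K,np.array(im["dist_coeffs"])).reshape(H,W,2)
    P=np.concatenate([p*r[...,None],r[...,None]],-1)
    T=np.array(im["cam_to_world"])
    Q=P@T[:3,:3].T+T[:3,3]; Q[r<=0]=np.nan
    return Q
E
python3 - <<'E'
from h import *
from rig import optics,env
for n in ("top","side"):
    im=optics.get_image(n);Q=cloud(im);np.save(f"{n}0q.npy",Q)
    x,y,z=[Q[...,i] for i in range(3)]
    d=np.hypot(x-.571,y-.11)
    m=(d<.17)&(z>.034)&(z<.054)
    cnts,_=cv2.findContours(m.astype(np.uint8),cv2.RETR_EXTERNAL,cv2.CHAIN_APPROX_NONE)
    c=max(cnts,key=len)[:,0]; P=Q[c[:,1],c[:,0]]
    g=least_squares(lambda p:np.hypot(P[:,0]-p[0],P[:,1]-p[1])-p[2],[.57,.1,.14],loss='soft_l1',f_scale=.002)
    cx,cy=g.x[:2];print(n,"circle",g.x,len(P))
    A=Q[m]; b=np.linalg.lstsq(np.c_[A[:,0]-cx,A[:,1]-cy,np.ones(len(A))],A[:,2],rcond=None)[0];print("plane",b)
    d=np.hypot(x-cx,y-cy)
    # pointer block
    m=(d>.148)&(d<.205)&(z>.012)&(z<.06)&(x<cx)&(np.abs(y-cy)<.12)
    print("pointer pts",m.sum(),Q[m].min(0),Q[m].max(0),np.median(Q[m],0))
    for nm,zl,zh in(("z>75",.075,.15),("z>115",.115,.15)):
        m=(d<.125)&(z>zl)&(z<zh)
        k,l=cv2.connectedComponents(m.astype(np.uint8))
        for i in range(1,k):
            q=Q[l==i]
            if len(q)>5: print(nm,len(q),np.round(q.mean(0),4),np.round(q.min(0),3),np.round(q.max(0),3))
im=cv2.imread("pics/top0.png");cv2.imwrite("pics/topcrop0.png",cv2.resize(im[150:310,190:350],None,fx=4,fy=4,interpolation=cv2.INTER_CUBIC)[:600])
E
```

```text
top circle [0.57763456 0.09630853 0.13808664] 330
plane [-0.02300842 -0.01001901  0.04410164]
pointer pts 176 [0.38959756 0.13215067 0.012303  ] [0.43667516 0.16983877 0.03003944] [0.40839912 0.1507828  0.02351273]
z>75 279 [0.6318 0.028  0.1011] [0.605 0.003 0.077] [0.663 0.053 0.112]
z>75 281 [0.6084 0.1773 0.1028] [0.583 0.16  0.075] [0.639 0.198 0.132]
z>75 480 [0.5788 0.1071 0.1167] [0.541 0.072 0.075] [0.607 0.138 0.139]
z>75 241 [0.4909 0.0836 0.1007] [0.478 0.058 0.076] [0.504 0.111 0.112]
z>115 49 [0.6119 0.1787 0.1264] [0.605 0.171 0.117] [0.622 0.188 0.132]
z>115 286 [0.577  0.1066 0.1306] [0.541 0.072 0.115] [0.607 0.138 0.139]
side circle [0.57882513 0.10690007 0.13054421] 597
plane [-0.02080645 -0.0158116   0.04394187]
pointer pts 391 [ 0.38736286 -0.00405173  0.01205802] [0.47990633 0.17316045 0.0456397 ] [0.40719025 0.15611893 0.02308015]
z>75 2447 [0.5859 0.0938 0.1081] [0.54  0.007 0.075] [0.66  0.139 0.135]
z>75 390 [0.4897 0.0989 0.0961] [0.477 0.069 0.075] [0.503 0.113 0.108]
z>75 921 [0.6071 0.1863 0.0982] [0.581 0.165 0.075] [0.64  0.2   0.129]
z>115 915 [0.5726 0.1075 0.1264] [0.54  0.07  0.115] [0.606 0.139 0.135]
z>115 128 [0.6105 0.1823 0.1243] [0.603 0.172 0.115] [0.619 0.188 0.129]
```

View pics/topcrop0.png

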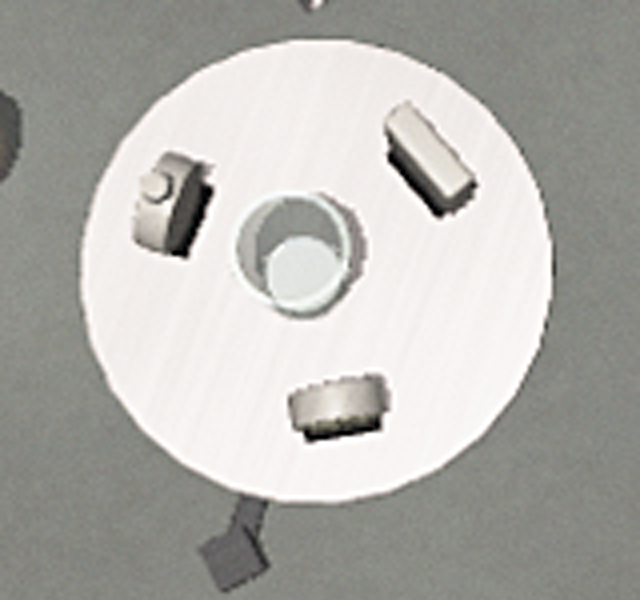

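```bash
cat >> h.py <<'E'
def rot(yaw):
    c,s=np.cos(yaw),np.sin(yaw)
    return np.array([[c,s,0],[s,-c,0],[0,0,-1.]])
def rows(start,targets,nd=4):
    """start=(pos,yaw) ; targets list of (pos,yaw); yields rounded rows"""
    p,y=np.array(start[0],float),start[1]; out=[]
    for tp,ty in targets:
        d=np.round(rot(y).T@(np.array(tp)-p),nd); rz=np.round(-(((ty-y)+np.pi)%(2*np.pi)-np.pi),4)
        p=p+rot(y)@d; y=y-rz
        out.append(dict(x=float(d[0]),y=float(d[1]),z=float(d[2]),rz=float(rz)))
    return out,(p,y)
AX=np.array([.577,.0965])
def yaw_of(R): return np.arctan2(R[1,0],R[0,0])
E
python3 - <<'E'
from h import *
from rig import env
s=env.observe();p=s["position"];y0=yaw_of(s["tool_rot"])
print(s["time_s"],p,np.degrees(y0))
a=np.radians(127); e=AX+.124*np.array([np.cos(a),np.sin(a)]); print(e)
t0=np.arctan2(p[1],p[0]);t1=np.arctan2(e[1],e[0]);r0=np.hypot(*p[:2]);r1=np.hypot(*e)
N=18;T=[]
for i in range(1,N+1):
    f=i/N;t=t0+(t1-t0)*f;r=r0+(r1-r0)*f
    T.append(([r*np.cos(t),r*np.sin(t),p[2]],y0+(a-y0)*f))
R,_=rows((p,y0),T)
for r in R: print(r)
E
```

```text
1.4 [ 0.15294314 -0.52829944  0.24534042] 16.147193857085444
[0.50237494 0.1955308 ]
{'x': 0.0506, 'y': -0.0029, 'z': 0.0, 'rz': -0.1075}
{'x': 0.0506, 'y': -0.0022, 'z': 0.0, 'rz': -0.1075}
{'x': 0.0505, 'y': -0.0014, 'z': 0.0, 'rz': -0.1075}
{'x': 0.0506, 'y': -0.0006, 'z': 0.0, 'rz': -0.1074}
{'x': 0.0504, 'y': 0.0001, 'z': 0.0, 'rz': -0.1075}
{'x': 0.0504, 'y': 0.0009, 'z': 0.0, 'rz': -0.1075}
{'x': 0.0503, 'y': 0.0017, 'z': 0.0, 'rz': -0.1075}
{'x': 0.0503, 'y': 0.0025, 'z': 0.0, 'rz': -0.1075}
{'x': 0.0501, 'y': 0.0032, 'z': 0.0, 'rz': -0.1075}
{'x': 0.05, 'y': 0.0039, 'z': 0.0, 'rz': -0.1075}
{'x': 0.0499, 'y': 0.0048, 'z': 0.0, 'rz': -0.1074}
{'x': 0.0498, 'y': 0.0054, 'z': 0.0, 'rz': -0.1075}
{'x': 0.0496, 'y': 0.0063, 'z': 0.0, 'rz': -0.1075}
{'x': 0.0495, 'y': 0.007, 'z': 0.0, 'rz': -0.1075}
{'x': 0.0493, 'y': 0.0077, 'z': 0.0, 'rz': -0.1075}
{'x': 0.0491, 'y': 0.0084, 'z': 0.0, 'rz': -0.1075}
{'x': 0.0489, 'y': 0.0092, 'z': 0.0, 'rz': -0.1075}
{'x': 0.0488, 'y': 0.01, 'z': 0.0, 'rz': -0.1074}
```

Candidates in the top view: stopwatch at (233,200), the only one with a crown. Barometer at (273,252), clock at (297,189). The clear tumbler is at (264,212). The look-alikes are yellow at (390,218) and purple at (243,337). The pointer is at (249,287). The close crop shows the crown on the left-hand instrument, so that is the stopwatch. It has to turn about 95° counter-clockwise. I'll sweep over to the bare spot at 127°.

>>> {"method": "play_rows", "body": {
  "commands": [
    {"grip": 1,"x": 0.0506,"y": -0.0029,"rz": -0.1075},
    {"grip": 1,"x": 0.0506,"y": -0.0022,"rz": -0.1075},
    {"grip": 1,"x": 0.0505,"y": -0.0014,"rz": -0.1075},
    {"grip": 1,"x": 0.0506,"y": -0.0006,"rz": -0.1075},
    {"grip": 1,"x": 0.0504,"y": 0.0001,"rz": -0.1075},
    {"grip": 1,"x": 0.0504,"y": 0.0009,"rz": -0.1075},
    {"grip": 1,"x": 0.0503,"y": 0.0017,"rz": -0.1075},
    {"grip": 1,"x": 0.0503,"y": 0.0025,"rz": -0.1075},
    {"grip": 1,"x": 0.0501,"y": 0.0032,"rz": -0.1075}
  ],
  "squeeze": 20
}}

```text
invalid input at $.commands[0]: expected keys grip, x, y, z, rx, ry, rz
```

>>> {"method": "play_rows", "body": {
  "commands": [
    {"grip": 1,"x": 0.05,"y": 0.0039,"rz": -0.1075},
    {"grip": 1,"x": 0.0499,"y": 0.0048,"rz": -0.1075},
    {"grip": 1,"x": 0.0498,"y": 0.0054,"rz": -0.1075},
    {"grip": 1,"x": 0.0496,"y": 0.0063,"rz": -0.1075},
    {"grip": 1,"x": 0.0495,"y": 0.007,"rz": -0.1075},
    {"grip": 1,"x": 0.0493,"y": 0.0077,"rz": -0.1075},
    {"grip": 1,"x": 0.0491,"y": 0.0084,"rz": -0.1075},
    {"grip": 1,"x": 0.0489,"y": 0.0092,"rz": -0.1075},
    {"grip": 1,"x": 0.0488,"y": 0.01,"rz": -0.1075},
    {"grip": 1},
    {"grip": 1}
  ]
}}

```text
invalid input at $.commands[0]: expected keys grip, x, y, z, rx, ry, rz
```

```bash
python3 - <<'E'
from h import *
from rig import env,optics
s=env.observe();print(s["time_s"],s["position"],np.degrees(yaw_of(s["tool_rot"])),s["tool_rot"][:,2],s["ft_force"],s["grip_width"],s["q"])
im=optics.get_image("side");cv2.imwrite("pics/side1.png",im["color"])
im=optics.get_image("top");cv2.imwrite("pics/top1.png",im["color"])
E
```

```text
1.4 [ 0.15294314 -0.52829944  0.24534042] 16.147193857085444 [-2.60130944e-06 -6.56033177e-05 -9.99999998e-01] [-0.40428338  0.51528539 -0.01620794] 0.08573946087671745 [-8.61897499e+01  2.18053804e+01  7.43347041e+01 -4.00797478e-04
  8.38561750e+01 -1.23369010e+01]
```

View pics/side1.png

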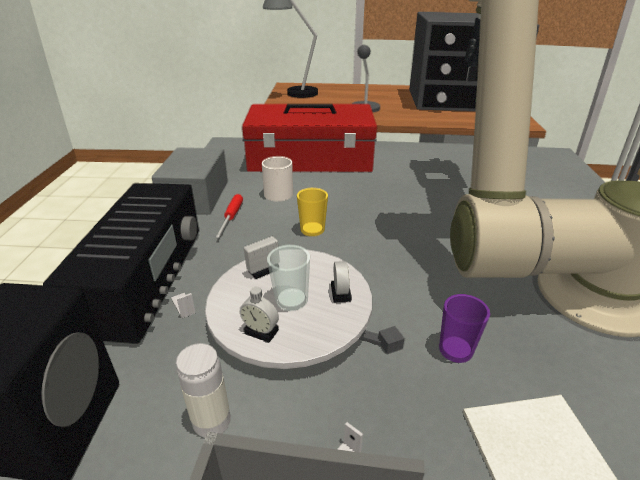

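All keys are required, so both calls were refused and the picture is unchanged. Resending with every key filled in.

>>> {"method": "play_rows", "body": {
  "commands": [
    {"grip": 1,"x": 0.0506,"y": -0.0029,"z": 0,"rx": 0,"ry": 0,"rz": -0.1075},
    {"grip": 1,"x": 0.0506,"y": -0.0022,"z": 0,"rx": 0,"ry": 0,"rz": -0.1075},
    {"grip": 1,"x": 0.0505,"y": -0.0014,"z": 0,"rx": 0,"ry": 0,"rz": -0.1075},
    {"grip": 1,"x": 0.0506,"y": -0.0006,"z": 0,"rx": 0,"ry": 0,"rz": -0.1075},
    {"grip": 1,"x": 0.0504,"y": 0.0001,"z": 0,"rx": 0,"ry": 0,"rz": -0.1075},
    {"grip": 1,"x": 0.0504,"y": 0.0009,"z": 0,"rx": 0,"ry": 0,"rz": -0.1075},
    {"grip": 1,"x": 0.0503,"y": 0.0017,"z": 0,"rx": 0,"ry": 0,"rz": -0.1075},
    {"grip": 1,"x": 0.0503,"y": 0.0025,"z": 0,"rx": 0,"ry": 0,"rz": -0.1075},
    {"grip": 1,"x": 0.0501,"y": 0.0032,"z": 0,"rx": 0,"ry": 0,"rz": -0.1075}
  ],
  "squeeze": 20
}}

```text
time_s: 2.62
position: [0.4891, -0.2398, 0.2453]
tool_rot: [[0.313, 0.95, 0.0], [0.95, -0.313, -0.0], [-0.0, 0.0, -1.0]]
ft_force: [-0.1, 1.0, 0.2]
grip_width: -0.0001
```

>>> {"method": "play_rows", "body": {
  "commands": [
    {"grip": 1,"x": 0.05,"y": 0.0039,"z": 0,"rx": 0,"ry": 0,"rz": -0.1075},
    {"grip": 1,"x": 0.0499,"y": 0.0048,"z": 0,"rx": 0,"ry": 0,"rz": -0.1075},
    {"grip": 1,"x": 0.0498,"y": 0.0054,"z": 0,"rx": 0,"ry": 0,"rz": -0.1075},
    {"grip": 1,"x": 0.0496,"y": 0.0063,"z": 0,"rx": 0,"ry": 0,"rz": -0.1075},
    {"grip": 1,"x": 0.0495,"y": 0.007,"z": 0,"rx": 0,"ry": 0,"rz": -0.1075},
    {"grip": 1,"x": 0.0493,"y": 0.0077,"z": 0,"rx": 0,"ry": 0,"rz": -0.1075},
    {"grip": 1,"x": 0.0491,"y": 0.0084,"z": 0,"rx": 0,"ry": 0,"rz": -0.1075},
    {"grip": 1,"x": 0.0489,"y": 0.0092,"z": 0,"rx": 0,"ry": 0,"rz": -0.1075},
    {"grip": 1,"x": 0.0488,"y": 0.01,"z": 0,"rx": 0,"ry": 0,"rz": -0.1075},
    {"grip": 1,"x": 0,"y": 0,"z": 0,"rx": 0,"ry": 0,"rz": 0},
    {"grip": 1,"x": 0,"y": 0,"z": 0,"rx": 0,"ry": 0,"rz": 0}
  ]
}}

```text
time_s: 4.0
position: [0.5025, 0.1953, 0.2453]
tool_rot: [[-0.602, 0.799, 0.0], [0.799, 0.602, -0.0], [-0.0, -0.0, -1.0]]
ft_force: [-0.2, -1.1, -0.5]
grip_width: 0.0001
```

```bash
python3 - <<'E'
from h import *
from rig import env,optics
s=env.observe();print(s["time_s"],s["position"],np.degrees(yaw_of(s["tool_rot"])),s["tool_rot"][:,2],s["ft_force"],s["grip_width"],s["q"])
im=optics.get_image("side");cv2.imwrite("pics/side2.png",im["color"])
E
```

```text
4.0 [0.50247977 0.1952545  0.24533075] 126.97862398925389 [ 1.52808034e-04 -2.88287003e-04 -9.99999947e-01] [-0.23315959 -1.05889861 -0.46660498] 0.00012688794175983264 [ 8.65398115e+00  2.07073466e+01  7.60688502e+01 -1.77713176e-02
  8.32176333e+01 -2.83225446e+01]
```

View pics/side2.png

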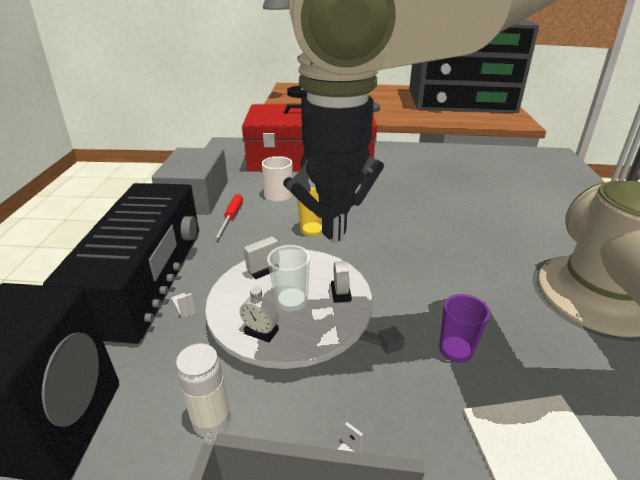

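Gripper shut with its tips at (338,238), over the empty front-left rim. Going down.

>>> {"method": "play_rows", "body": {
  "commands": [
    {"grip": 1,"x": 0,"y": 0,"z": 0.05,"rx": 0,"ry": 0,"rz": 0},
    {"grip": 1,"x": 0,"y": 0,"z": 0.05,"rx": 0,"ry": 0,"rz": 0},
    {"grip": 1,"x": 0,"y": 0,"z": 0.05,"rx": 0,"ry": 0,"rz": 0},
    {"grip": 1,"x": 0,"y": 0,"z": 0.027,"rx": 0,"ry": 0,"rz": 0},
    {"grip": 1,"x": 0,"y": 0,"z": 0,"rx": 0,"ry": 0,"rz": 0},
    {"grip": 1,"x": 0,"y": 0,"z": 0,"rx": 0,"ry": 0,"rz": 0}
  ]
}}

```text
time_s: 4.8
position: [0.5033, 0.1951, 0.0695]
tool_rot: [[-0.601, 0.799, 0.002], [0.799, 0.601, 0.0], [-0.001, 0.002, -1.0]]
ft_force: [-0.1, 0.0, 0.0]
grip_width: -0.0001
```

>>> {"method": "play_rows", "body": {
  "commands": [
    {"grip": 1,"x": 0,"y": 0,"z": 0.003,"rx": 0,"ry": 0,"rz": 0},
    {"grip": 1,"x": 0,"y": 0,"z": 0.002,"rx": 0,"ry": 0,"rz": 0},
    {"grip": 1,"x": 0,"y": 0,"z": 0.001,"rx": 0,"ry": 0,"rz": 0}
  ]
}}

```text
time_s: 5.18
position: [0.5023, 0.1956, 0.0625]
tool_rot: [[-0.602, 0.798, 0.0], [0.798, 0.602, 0.0], [-0.0, 0.0, -1.0]]
ft_force: [0.6, 0.1, 0.3]
grip_width: 0.0
```

>>> {"method": "play_rows", "body": {
  "commands": [
    {"grip": 1,"x": 0,"y": 0,"z": 0.001,"rx": 0,"ry": 0,"rz": 0},
    {"grip": 1,"x": 0,"y": 0,"z": 0.0,"rx": 0,"ry": 0,"rz": 0}
  ]
}}

```text
time_s: 5.42
position: [0.5023, 0.1956, 0.0613]
tool_rot: [[-0.602, 0.798, -0.0], [0.798, 0.602, -0.0], [0.0, -0.0, -1.0]]
ft_force: [-0.8, -0.4, 0.4]
grip_width: -0.0001
```

>>> {"method": "play_rows", "body": {
  "commands": [
    {"grip": 1,"x": 0,"y": 0,"z": 0.001,"rx": 0,"ry": 0,"rz": 0},
    {"grip": 1,"x": 0,"y": 0,"z": 0.001,"rx": 0,"ry": 0,"rz": 0}
  ]
}}

```text
time_s: 5.68
position: [0.5023, 0.1956, 0.0593]
tool_rot: [[-0.602, 0.798, -0.0], [0.798, 0.602, -0.0], [0.0, -0.0, -1.0]]
ft_force: [0.5, -0.1, -0.3]
grip_width: 0.0001
```

>>> {"method": "play_rows", "body": {
  "commands": [
    {"grip": 1,"x": 0,"y": 0,"z": 0.001,"rx": 0,"ry": 0,"rz": 0},
    {"grip": 1,"x": 0,"y": 0,"z": 0.0,"rx": 0,"ry": 0,"rz": 0}
  ]
}}

```text
time_s: 5.92
position: [0.5025, 0.1957, 0.0588]
tool_rot: [[-0.602, 0.798, 0.001], [0.798, 0.602, 0.0], [-0.0, 0.001, -1.0]]
ft_force: [-0.1, -0.7, 4.7]
grip_width: -0.0002
```

>>> {"method": "play_rows", "body": {
  "commands": [
    {"grip": 1,"x": 0,"y": 0,"z": 0.0008,"rx": 0,"ry": 0,"rz": 0},
    {"grip": 1,"x": 0,"y": 0,"z": 0.0,"rx": 0,"ry": 0,"rz": 0}
  ]
}}

```text
time_s: 6.18
position: [0.5028, 0.1959, 0.0587]
tool_rot: [[-0.602, 0.799, 0.002], [0.799, 0.602, 0.001], [-0.001, 0.002, -1.0]]
ft_force: [-2.3, 0.3, 11.0]
grip_width: -0.0002
```

```bash
python3 - <<'E'
from h import *
r=.1240;R=[]
a=np.radians(127)
for st in (2,3,4):
    d=np.radians(st)
    T=[([0,0,0],0)]
    # tool x outward, yaw = angle
    A=np.array([r,0,0]);B=r*np.array([np.cos(d),np.sin(d),0])
    print(st,rows((A,0.),[(B,d)],5)[0])
E
```

```text
2 [{'x': -8e-05, 'y': -0.00433, 'z': 0.0, 'rz': -0.0349}]
3 [{'x': -0.00017, 'y': -0.00649, 'z': 0.0, 'rz': -0.0524}]
4 [{'x': -0.0003, 'y': -0.00865, 'z': 0.0, 'rz': -0.0698}]
```

>>> {"method": "play_rows", "body": {
  "commands": [
    {"grip": 1,"x": 0,"y": -0.0022,"z": 0,"rx": 0,"ry": 0,"rz": -0.0175},
    {"grip": 1,"x": -0.0001,"y": -0.0043,"z": 0,"rx": 0,"ry": 0,"rz": -0.0349},
    {"grip": 1,"x": -0.0001,"y": -0.0043,"z": 0,"rx": 0,"ry": 0,"rz": -0.0349}
  ]
}}

```text
time_s: 6.55
position: [0.4947, 0.1893, 0.0588]
tool_rot: [[-0.67, 0.742, 0.003], [0.742, 0.67, 0.002], [-0.001, 0.003, -1.0]]
ft_force: [-1.4, 4.0, 11.1]
grip_width: 0.0
```

```bash
cat > st.py <<'E'
from h import *
from rig import env,finder,optics
import sys
s=env.observe();p=s["position"]
d=p[:2]-AX
print("t",round(s["time_s"],2),"r",np.hypot(*d).round(4),"ang",np.degrees(np.arctan2(d[1],d[0])).round(2),"yaw",np.degrees(yaw_of(s["tool_rot"])).round(2),"z",p[2].round(4),"F",s["ft_force"].round(1))
def ang(q): return np.degrees(np.arctan2(q[1]-AX[1],q[0]-AX[0])).round(1)
for n in sys.argv[1:]:
    optics.get_image(n)
    for t in ("crown_top","watch_mid","barometer","deskclock"):
        print(n,t,[(ang(b["point"]),np.round(b["point"],3).tolist(),round(b["conf"],2)) for b in finder.boxes_of(n,t)][:2])
E
python3 st.py side
```

```text
t 6.55 r 0.124 ang 131.54 yaw 132.07 z 0.0588 F [-1.4  4.  11.1]
side crown_top [(np.float64(72.0), [0.652, 0.329, 0.098], 0.55)]
side watch_mid [(np.float64(75.0), [0.602, 0.19, 0.088], 0.96)]
side barometer [(np.float64(69.7), [0.605, 0.171, 0.046], 0.5)]
side deskclock [(np.float64(-40.1), [0.638, 0.045, 0.088], 0.66)]
```

The disc follows. Carrying on.

>>> {"method": "play_rows", "body": {
  "commands": [
    {"grip": 1,"x": -0.0002,"y": -0.0065,"z": 0,"rx": 0,"ry": 0,"rz": -0.0524},
    {"grip": 1,"x": -0.0002,"y": -0.0065,"z": 0,"rx": 0,"ry": 0,"rz": -0.0524}
  ]
}}

```text
time_s: 7.05
position: [0.4855, 0.1801, 0.0589]
tool_rot: [[-0.744, 0.668, 0.003], [0.668, 0.744, 0.002], [-0.001, 0.003, -1.0]]
ft_force: [-1.9, 3.2, 12.7]
grip_width: -0.0002
```

>>> {"method": "play_rows", "body": {
  "commands": [
    {"grip": 1,"x": -0.0002,"y": -0.0065,"z": 0,"rx": 0,"ry": 0,"rz": -0.0524},
    {"grip": 1,"x": -0.0002,"y": -0.0065,"z": 0,"rx": 0,"ry": 0,"rz": -0.0524}
  ]
}}

```text
time_s: 7.3
position: [0.4772, 0.1699, 0.059]
tool_rot: [[-0.81, 0.586, 0.003], [0.586, 0.81, 0.001], [-0.001, 0.003, -1.0]]
ft_force: [-2.6, 3.4, 15.3]
grip_width: 0.0001
```

>>> {"method": "play_rows", "body": {
  "commands": [
    {"grip": 1,"x": -0.0002,"y": -0.0065,"z": -0.0003,"rx": 0,"ry": 0,"rz": -0.0524},
    {"grip": 1,"x": -0.0002,"y": -0.0065,"z": -0.0002,"rx": 0,"ry": 0,"rz": -0.0524}
  ]
}}

```text
time_s: 7.55
position: [0.47, 0.1587, 0.0591]
tool_rot: [[-0.867, 0.498, 0.002], [0.498, 0.867, 0.001], [-0.001, 0.002, -1.0]]
ft_force: [-1.4, 1.9, 10.1]
grip_width: 0.0001
```

>>> {"method": "play_rows", "body": {
  "commands": [
    {"grip": 1,"x": -0.0002,"y": -0.0065,"z": -0.0002,"rx": 0,"ry": 0,"rz": -0.0524},
    {"grip": 1,"x": -0.0002,"y": -0.0065,"z": -0.0001,"rx": 0,"ry": 0,"rz": -0.0524}
  ]
}}

```text
time_s: 7.8
position: [0.464, 0.147, 0.0591]
tool_rot: [[-0.914, 0.405, 0.001], [0.405, 0.914, 0.001], [-0.001, 0.001, -1.0]]
ft_force: [-1.1, 2.5, 8.9]
grip_width: -0.0002
```

```bash
python3 st.py side
```

```text
t 7.8 r 0.1238 ang 155.92 yaw 156.13 z 0.0591 F [-1.1  2.5  8.9]
side crown_top [(np.float64(94.9), [0.569, 0.193, 0.127], 0.69)]
side watch_mid [(np.float64(105.2), [0.57, 0.124, 0.111], 0.73)]
side barometer [(np.float64(-152.0), [0.507, 0.06, 0.081], 0.56)]
side deskclock [(np.float64(-14.3), [0.654, 0.077, 0.084], 0.64), (np.float64(93.9), [0.571, 0.187, 0.124], 0.5)]
```

>>> {"method": "play_rows", "body": {
  "commands": [
    {"grip": 1,"x": -0.0002,"y": -0.0065,"z": 0.0002,"rx": 0,"ry": 0,"rz": -0.0524},
    {"grip": 1,"x": -0.0002,"y": -0.0065,"z": 0.0001,"rx": 0,"ry": 0,"rz": -0.0524}
  ]
}}

```text
time_s: 8.3
position: [0.4594, 0.1349, 0.0591]
tool_rot: [[-0.952, 0.307, 0.002], [0.307, 0.952, 0.001], [-0.001, 0.001, -1.0]]
ft_force: [-3.0, 1.8, 13.9]
grip_width: -0.0003
```

>>> {"method": "play_rows", "body": {
  "commands": [
    {"grip": 1,"x": -0.0002,"y": -0.0065,"z": 0,"rx": 0,"ry": 0,"rz": -0.0524},
    {"grip": 1,"x": -0.0002,"y": -0.0065,"z": 0,"rx": 0,"ry": 0,"rz": -0.0524}
  ]
}}

```text
time_s: 8.55
position: [0.4561, 0.1222, 0.0591]
tool_rot: [[-0.979, 0.205, 0.001], [0.205, 0.979, 0.001], [-0.001, 0.001, -1.0]]
ft_force: [-2.5, 2.8, 13.6]
grip_width: -0.0002
```

>>> {"method": "play_rows", "body": {
  "commands": [
    {"grip": 1,"x": -0.0002,"y": -0.0065,"z": 0,"rx": 0,"ry": 0,"rz": -0.0524},
    {"grip": 1,"x": -0.0002,"y": -0.0065,"z": 0,"rx": 0,"ry": 0,"rz": -0.0524}
  ]
}}

```text
time_s: 8.8
position: [0.454, 0.1093, 0.059]
tool_rot: [[-0.995, 0.102, 0.001], [0.102, 0.995, 0.0], [-0.001, 0.001, -1.0]]
ft_force: [-3.6, 2.0, 13.3]
grip_width: -0.0
```

>>> {"method": "play_rows", "body": {
  "commands": [
    {"grip": 1,"x": -0.0002,"y": -0.0065,"z": 0,"rx": 0,"ry": 0,"rz": -0.0524},
    {"grip": 1,"x": -0.0002,"y": -0.0065,"z": 0,"rx": 0,"ry": 0,"rz": -0.0524}
  ]
}}

```text
time_s: 9.05
position: [0.4534, 0.0962, 0.059]
tool_rot: [[-1.0, -0.003, 0.001], [-0.003, 1.0, 0.0], [-0.001, 0.0, -1.0]]
ft_force: [-2.4, 1.4, 11.8]
grip_width: -0.0001
```

>>> {"method": "play_rows", "body": {
  "commands": [
    {"grip": 1,"x": -0.0002,"y": -0.0065,"z": 0,"rx": 0,"ry": 0,"rz": -0.0524},
    {"grip": 1,"x": -0.0002,"y": -0.0065,"z": 0,"rx": 0,"ry": 0,"rz": -0.0524}
  ]
}}

```text
time_s: 9.3
position: [0.4541, 0.0832, 0.0589]
tool_rot: [[-0.994, -0.107, 0.001], [-0.107, 0.994, 0.0], [-0.001, 0.0, -1.0]]
ft_force: [-3.3, 0.4, 11.5]
grip_width: 0.0
```

```bash
python3 st.py side
```

```text
t 9.3 r 0.1236 ang -173.81 yaw -173.84 z 0.0589 F [-3.3  0.4 11.5]
side crown_top [(np.float64(125.9), [0.52, 0.175, 0.125], 0.61)]
side watch_mid [(np.float64(101.3), [0.565, 0.154, 0.047], 0.61)]
side barometer [(np.float64(-124.5), [0.531, 0.03, 0.09], 0.78), (np.float64(124.4), [0.523, 0.176, 0.124], 0.17)]
side deskclock [(np.float64(21.0), [0.656, 0.127, 0.088], 0.86)]
```

>>> {"method": "play_rows", "body": {
  "commands": [
    {"grip": 1,"x": -0.0002,"y": -0.0065,"z": 0,"rx": 0,"ry": 0,"rz": -0.0524},
    {"grip": 1,"x": -0.0002,"y": -0.0065,"z": 0,"rx": 0,"ry": 0,"rz": -0.0524},
    {"grip": 1,"x": -0.0002,"y": -0.0065,"z": 0.0001,"rx": 0,"ry": 0,"rz": -0.0524}
  ]
}}

```text
time_s: 9.93
position: [0.4577, 0.064, 0.0587]
tool_rot: [[-0.965, -0.262, 0.0], [-0.262, 0.965, -0.0], [-0.0, -0.0, -1.0]]
ft_force: [-3.0, 0.2, 11.5]
grip_width: -0.0002
```

>>> {"method": "play_rows", "body": {
  "commands": [
    {"grip": 1,"x": -0.0002,"y": -0.0065,"z": 0.0001,"rx": 0,"ry": 0,"rz": -0.0524},
    {"grip": 1,"x": -0.0002,"y": -0.0065,"z": 0.0001,"rx": 0,"ry": 0,"rz": -0.0524},
    {"grip": 1,"x": -0.0002,"y": -0.0065,"z": 0,"rx": 0,"ry": 0,"rz": -0.0524}
  ]
}}

```text
time_s: 10.3
position: [0.4643, 0.0455, 0.0585]
tool_rot: [[-0.912, -0.41, 0.0], [-0.41, 0.912, -0.0], [-0.0, -0.0, -1.0]]
ft_force: [-3.5, -0.4, 10.8]
grip_width: 0.0003
```

>>> {"method": "play_rows", "body": {
  "commands": [
    {"grip": 1,"x": -0.0002,"y": -0.0065,"z": 0,"rx": 0,"ry": 0,"rz": -0.0524},
    {"grip": 1,"x": -0.0002,"y": -0.0065,"z": 0,"rx": 0,"ry": 0,"rz": -0.0524}
  ]
}}

```text
time_s: 10.55
position: [0.4703, 0.034, 0.0584]
tool_rot: [[-0.864, -0.503, 0.0], [-0.503, 0.864, -0.0], [-0.0, -0.0, -1.0]]
ft_force: [-2.6, 0.7, 8.2]
grip_width: 0.0003
```

```bash
python3 st.py side
```

```text
t 10.55 r 0.1237 ang -149.63 yaw -149.82 z 0.0584 F [-2.6  0.7  8.2]
side crown_top [(np.float64(147.4), [0.502, 0.145, 0.127], 0.43)]
side watch_mid [(np.float64(142.6), [0.502, 0.154, 0.09], 0.68)]
side barometer [(np.float64(-91.7), [0.574, 0.008, 0.104], 0.54)]
side deskclock [(np.float64(40.6), [0.648, 0.157, 0.091], 0.58), (np.float64(2.7), [0.759, 0.105, 0.016], 0.47)]
```

>>> {"method": "play_rows", "body": {
  "commands": [
    {"grip": 1,"x": -0.0002,"y": -0.0065,"z": 0.0004,"rx": 0,"ry": 0,"rz": -0.0524},
    {"grip": 1,"x": -0.0002,"y": -0.0065,"z": 0.0001,"rx": 0,"ry": 0,"rz": -0.0524},
    {"grip": 1,"x": -0.0002,"y": -0.0065,"z": 0.0001,"rx": 0,"ry": 0,"rz": -0.0524}
  ]
}}

```text
time_s: 11.18
position: [0.4817, 0.0178, 0.0581]
tool_rot: [[-0.775, -0.632, 0.001], [-0.632, 0.775, -0.001], [-0.0, -0.001, -1.0]]
ft_force: [-3.3, -0.7, 12.1]
grip_width: 0.0002
```

>>> {"method": "play_rows", "body": {
  "commands": [
    {"grip": 1,"x": -0.0001,"y": -0.0043,"z": 0,"rx": 0,"ry": 0,"rz": -0.0349},
    {"grip": 1,"x": 0,"y": 0,"z": 0,"rx": 0,"ry": 0,"rz": 0}
  ]
}}

```text
time_s: 11.42
position: [0.4848, 0.0141, 0.058]
tool_rot: [[-0.753, -0.658, 0.002], [-0.658, 0.753, -0.001], [-0.0, -0.002, -1.0]]
ft_force: [-2.0, -3.7, 10.2]
grip_width: -0.0001
```

```bash
python3 st.py side top; python3 - <<'E'
from h import *
from rig import optics
for n in("side","top"):
    im=optics.get_image(n);np.save(n+"3q.npy",cloud(im));cv2.imwrite(f"pics/{n}3.png",im["color"])
    Q=cloud(im);d=np.hypot(Q[...,0]-AX[0],Q[...,1]-AX[1])
    dx=Q[...,0]-AX[0];dy=Q[...,1]-AX[1]
    a=np.degrees(np.arctan2(dy,dx))
    m=(d<.125)&(d>.06)&(Q[...,2]>.116)&(Q[...,2]<.14)&(a>130)
    print(n,m.sum(),Q[m].mean(0) if m.any() else'')
    m=(d<.125)&(d>.06)&(Q[...,2]>.06)&(Q[...,2]<.14)&(a>120)
    print(n,m.sum(),Q[m].min(0),Q[m].max(0))
E
```

```text
t 11.43 r 0.1236 ang -138.21 yaw -138.89 z 0.058 F [-2.  -3.7 10.2]
side crown_top [(np.float64(158.6), [0.491, 0.13, 0.129], 0.43)]
side watch_mid [(np.float64(153.3), [0.495, 0.138, 0.091], 0.58), (np.float64(71.7), [0.654, 0.328, 0.097], 0.3)]
side barometer [(np.float64(-72.0), [0.604, 0.015, 0.102], 0.52)]
side deskclock [(np.float64(50.8), [0.638, 0.171, 0.09], 0.69)]
top crown_top [(np.float64(-78.5), [0.669, -0.359, 0.046], 0.34)]
top watch_mid [(np.float64(161.3), [0.492, 0.125, 0.105], 0.76)]
top barometer [(np.float64(-79.2), [0.594, 0.01, 0.098], 0.74)]
top deskclock [(np.float64(40.4), [0.637, 0.148, 0.102], 0.96), (np.float64(-1.9), [0.772, 0.09, 0.002], 0.74)]
side 105 [0.49169685 0.12607425 0.12559702]
side 747 [0.47465476 0.10192086 0.06006703] [0.50865304 0.15294389 0.13082874]
top 45 [0.49323411 0.12198123 0.12793803]
top 209 [0.47796718 0.10221781 0.06040069] [0.51052874 0.15164846 0.13345285]
```

View pics/side3.png

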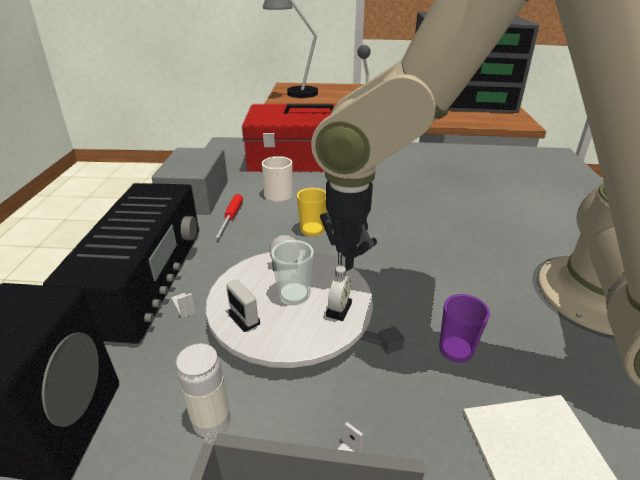

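View pics/top3.png

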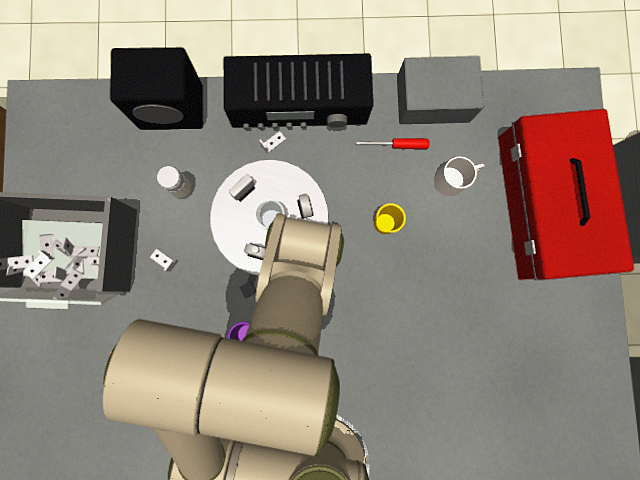

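Side view: the stopwatch at (340,297) now stands in front, by the pointer at (390,340), and the tumbler stands at (292,272). In the top view the stopwatch is at (254,250). Lifting off and measuring untouched.

>>> {"method": "play_rows", "body": {
  "commands": [
    {"grip": 1,"x": 0,"y": 0,"z": -0.01,"rx": 0,"ry": 0,"rz": 0},
    {"grip": 1,"x": 0,"y": 0,"z": -0.04,"rx": 0,"ry": 0,"rz": 0},
    {"grip": 1,"x": 0,"y": 0,"z": -0.04,"rx": 0,"ry": 0,"rz": 0},
    {"grip": 1,"x": 0,"y": 0,"z": -0.05,"rx": 0,"ry": 0,"rz": 0},
    {"grip": 1,"x": 0.06,"y": 0,"z": 0,"rx": 0,"ry": 0,"rz": 0},
    {"grip": 1,"x": 0.06,"y": 0,"z": 0,"rx": 0,"ry": 0,"rz": 0},
    {"grip": 1,"x": 0,"y": 0,"z": 0,"rx": 0,"ry": 0,"rz": 0}
  ]
}}

```text
time_s: 12.9
position: [0.3918, -0.0653, 0.1977]
tool_rot: [[-0.757, -0.654, -0.0], [-0.654, 0.757, -0.0], [0.0, -0.0, -1.0]]
ft_force: [0.5, 0.1, -0.4]
grip_width: -0.0001
```

```bash
python3 st.py side top; python3 - <<'E'
from h import *
from rig import optics
for n in("side","top"):
    im=optics.get_image(n);cv2.imwrite(f"pics/{n}4.png",im["color"])
    Q=cloud(im);np.save(n+"4q.npy",Q);d=np.hypot(Q[...,0]-AX[0],Q[...,1]-AX[1])
    a=np.degrees(np.arctan2(Q[...,1]-AX[1],Q[...,0]-AX[0]))
    m=(d<.125)&(d>.06)&(Q[...,2]>.117)&(Q[...,2]<.14)&(a>130)
    if m.any():print(n,"crown",m.sum(),np.median(Q[m],0),(Q[m].min(0)+Q[m].max(0))/2)
    m=(d<.125)&(d>.06)&(Q[...,2]>.06)&(Q[...,2]<.14)&(a>120)
    if m.any():print(n,"case",m.sum(),Q[m].min(0),Q[m].max(0))
    m=(d>.148)&(d<.21)&(Q[...,2]>.019)&(Q[...,2]<.035)&(a>140)&(a<175)
    if m.any():
        q=Q[m][:,:2].astype(np.float32); rc=cv2.minAreaRect(q);print(n,"ptr",m.sum(),np.median(Q[m],0),rc, cv2.boxPoints(rc).tolist())
im=cv2.imread("pics/top4.png");cv2.imwrite("pics/topcrop4.png",cv2.resize(im[150:300,190:350],None,fx=4,fy=4,interpolation=cv2.INTER_CUBIC))
E
```

```text
t 12.9 r 0.2459 ang -138.86 yaw -139.17 z 0.1977 F [ 0.5  0.1 -0.4]
side crown_top [(np.float64(50.7), [0.638, 0.171, 0.086], 0.59), (np.float64(160.1), [0.491, 0.128, 0.125], 0.49)]
side watch_mid [(np.float64(153.5), [0.493, 0.138, 0.09], 0.91)]
side barometer [(np.float64(-74.4), [0.599, 0.017, 0.104], 0.72), (np.float64(50.8), [0.637, 0.17, 0.086], 0.22)]
side deskclock [(np.float64(52.7), [0.634, 0.171, 0.09], 0.72)]
top crown_top [(np.float64(164.9), [0.492, 0.12, 0.128], 0.39), (np.float64(169.7), [0.568, 0.098, 0.044], 0.22)]
top watch_mid [(np.float64(162.2), [0.495, 0.123, 0.1], 0.79)]
top barometer [(np.float64(-79.4), [0.593, 0.011, 0.096], 0.72)]
top deskclock [(np.float64(38.8), [0.638, 0.146, 0.1], 0.68)]
side crown 103 [0.49179476 0.12728624 0.12699748] [0.49184378 0.12307191 0.12389493]
side case 745 [0.47464793 0.10237827 0.06067392] [0.50863088 0.15326159 0.13061559]
side ptr 311 [0.40651225 0.15444516 0.0234538 ] ((0.40643787384033203, 0.15198203921318054), (0.030533254146575928, 0.03271302953362465), 25.581497192382812) [[0.3856051564216614, 0.16014310717582703], [0.3997304439544678, 0.13063687086105347], [0.4272705912590027, 0.14382097125053406], [0.4131453037261963, 0.17332720756530762]]
top crown 45 [0.49279226 0.1219068  0.12816744] [0.49403425 0.12195795 0.12499528]
top case 247 [0.47602292 0.09654719 0.06548763] [0.51026188 0.15128464 0.13180509]
top ptr 163 [0.4082749  0.15109829 0.02394063] ((0.40833088755607605, 0.15154559910297394), (0.029898548498749733, 0.030521435663104057), 26.49410629272461) [[0.3881436884403229, 0.1585346907377243], [0.40175947546958923, 0.13121859729290009], [0.4285180866718292, 0.14455650746822357], [0.41490229964256287, 0.1718726009130478]]
```

View pics/topcrop4.png

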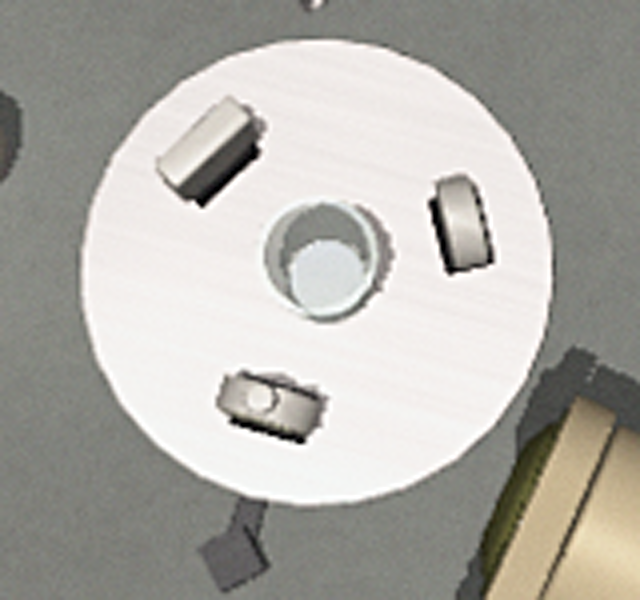

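View pics/side4.png

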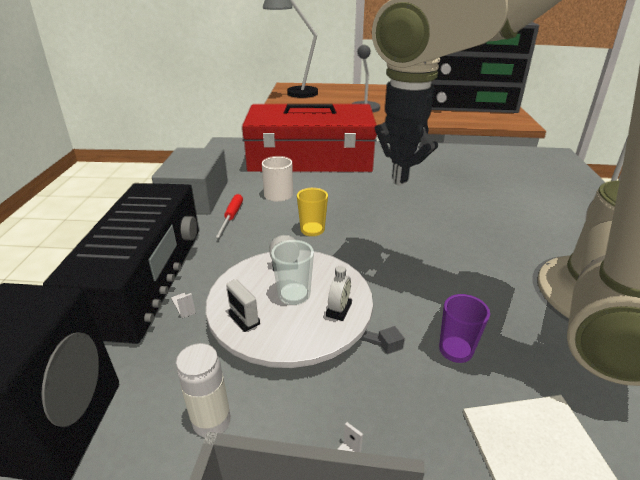

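```bash
python3 - <<'E'
from h import *
Q=np.load("top4q.npy");x,y,z=[Q[...,i] for i in range(3)]
d=np.hypot(x-.577,y-.0965)
m=((d<.16)&(z>.036)&(z<.052))
cnts,_=cv2.findContours(m.astype(np.uint8),cv2.RETR_EXTERNAL,cv2.CHAIN_APPROX_NONE)
c=max(cnts,key=len)[:,0];P=Q[c[:,1],c[:,0]]
g=least_squares(lambda p:np.hypot(P[:,0]-p[0],P[:,1]-p[1])-p[2],[.57,.1,.14],loss='soft_l1',f_scale=.002);print(g.x)
A=Q[m];print(np.linalg.lstsq(np.c_[A[:,0]-.577,A[:,1]-.0965,np.ones(len(A))],A[:,2],rcond=None)[0])
# instruments tops
C=[]
m=((d<.13)&(d>.055)&(z>.09)&(z<.14)).astype(np.uint8)
k,l=cv2.connectedComponents(m)
for i in range(1,k):
    q=Q[l==i]
    if len(q)>30: rc=cv2.minAreaRect(q[:,:2].astype(np.float32));print(len(q),rc)
for ax in (g.x[:2],np.array([.577,.0965]),np.array([.578,.099])):
    u=np.array([.4083,.1514])-ax;L=np.hypot(*u);u/=L
    for w in ((.4935,.1222),(.492,.1235)):
        v=np.array(w)-ax;print(ax,L.round(4),"along",(u@v).round(4),"off",(u[0]*v[1]-u[1]*v[0]).round(4))
E
```

```text
[0.57691831 0.0959271  0.13807279]
[0.00020725 0.00026667 0.04403716]
261 ((0.6419442892074585, 0.15552204847335815), (0.021402621641755104, 0.05963006988167763), 41.5970573425293)
192 ((0.5964940786361694, 0.009903186932206154), (0.048328936100006104, 0.0207517109811306), 12.340825080871582)
230 ((0.4927735924720764, 0.12210765480995178), (0.05516614019870758, 0.020882312208414078), 72.89723205566406)
[0.57691831 0.0959271 ] 0.1775 along 0.0875 off 0.0011
[0.57691831 0.0959271 ] 0.1775 along 0.0893 off 0.0003
[0.577  0.0965] 0.1774 along 0.0874 off 0.0014
[0.577  0.0965] 0.1774 along 0.0892 off 0.0006
[0.578 0.099] 0.1776 along 0.0876 off 0.0028
[0.578 0.099] 0.1776 along 0.0894 off 0.002
```

Lateral offset is about 1–2 mm against a 7.5 mm tolerance. The disc measures level, which also says it is lined up. Going over the crown now.

>>> {"method": "play_rows", "body": {
  "commands": [
    {"grip": 1,"x": -0.05,"y": 0.019,"z": 0,"rx": 0,"ry": 0,"rz": 0},
    {"grip": 1,"x": -0.05,"y": 0.019,"z": 0,"rx": 0,"ry": 0,"rz": 0},
    {"grip": 1,"x": -0.05,"y": 0.019,"z": 0,"rx": 0,"ry": 0,"rz": 0},
    {"grip": 1,"x": -0.0495,"y": 0.019,"z": 0,"rx": 0,"ry": 0,"rz": 0},
    {"grip": 1,"x": 0,"y": 0,"z": 0.025,"rx": 0,"ry": 0,"rz": 0},
    {"grip": 1,"x": 0,"y": 0,"z": 0.017,"rx": 0,"ry": 0,"rz": 0},
    {"grip": 1,"x": 0,"y": 0,"z": 0,"rx": 0,"ry": 0,"rz": 0},
    {"grip": 1,"x": 0,"y": 0,"z": 0,"rx": 0,"ry": 0,"rz": 0}
  ]
}}

```text
time_s: 14.5
position: [0.4946, 0.1244, 0.1558]
tool_rot: [[-0.754, -0.657, 0.001], [-0.657, 0.754, 0.0], [-0.001, -0.001, -1.0]]
ft_force: [-0.1, -0.2, 0.0]
grip_width: -0.0
```

```bash
python3 st.py; python3 - <<'E'
from h import *
from rig import optics
im=optics.get_image("side");cv2.imwrite("pics/side5.png",cv2.resize(im["color"][180:380,240:440],None,fx=3,fy=3))
E
```

```text
t 14.5 r 0.0869 ang 161.31 yaw -138.93 z 0.1558 F [-0.1 -0.2  0. ]
```

View pics/side5.png

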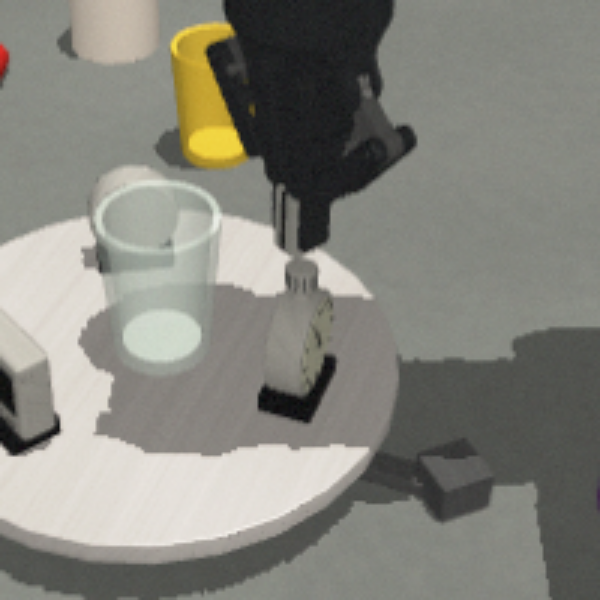

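The crop shows the shut tips at (300,245) squarely above the crown at (300,270).

>>> {"method": "play_rows", "body": {
  "commands": [
    {"grip": 1,"x": 0,"y": 0,"z": 0.006,"rx": 0,"ry": 0,"rz": 0},
    {"grip": 1,"x": 0,"y": 0,"z": 0.005,"rx": 0,"ry": 0,"rz": 0},
    {"grip": 1,"x": 0,"y": 0,"z": 0,"rx": 0,"ry": 0,"rz": 0}
  ]
}}

```text
time_s: 14.92
position: [0.4941, 0.1244, 0.1437]
tool_rot: [[-0.754, -0.657, -0.001], [-0.657, 0.754, -0.0], [0.001, 0.001, -1.0]]
ft_force: [-0.0, -0.1, 0.3]
grip_width: 0.0004
```

>>> {"method": "play_rows", "body": {
  "commands": [
    {"grip": 1,"x": 0,"y": 0,"z": 0.001,"rx": 0,"ry": 0,"rz": 0},
    {"grip": 1,"x": 0,"y": 0,"z": 0.001,"rx": 0,"ry": 0,"rz": 0},
    {"grip": 1,"x": 0,"y": 0,"z": 0.001,"rx": 0,"ry": 0,"rz": 0},
    {"grip": 1,"x": 0,"y": 0,"z": 0.001,"rx": 0,"ry": 0,"rz": 0}
  ]
}}

```text
time_s: 15.42
position: [0.4943, 0.1244, 0.1403]
tool_rot: [[-0.754, -0.657, 0.0], [-0.657, 0.754, -0.0], [-0.0, -0.0, -1.0]]
ft_force: [-0.3, 0.0, 3.6]
grip_width: -0.0001
```

>>> {"method": "play_rows", "body": {
  "commands": [
    {"grip": 1,"x": 0,"y": 0,"z": 0.001,"rx": 0,"ry": 0,"rz": 0},
    {"grip": 1,"x": 0,"y": 0,"z": 0.001,"rx": 0,"ry": 0,"rz": 0},
    {"grip": 1,"x": 0,"y": 0,"z": 0,"rx": 0,"ry": 0,"rz": 0}
  ]
}}

```text
time_s: 15.8
position: [0.4944, 0.1244, 0.1382]
tool_rot: [[-0.754, -0.657, 0.0], [-0.657, 0.754, -0.0], [-0.0, -0.0, -1.0]]
ft_force: [-0.4, -0.4, 4.2]
grip_width: 0.0001
```

Near the bottom of the travel. Pressing a little more to feel the stop.

>>> {"method": "play_rows", "body": {
  "commands": [
    {"grip": 1,"x": 0,"y": 0,"z": 0.0007,"rx": 0,"ry": 0,"rz": 0},
    {"grip": 1,"x": 0,"y": 0,"z": 0.0005,"rx": 0,"ry": 0,"rz": 0},
    {"grip": 1,"x": 0,"y": 0,"z": 0,"rx": 0,"ry": 0,"rz": 0}
  ]
}}

```text
time_s: 16.18
position: [0.4944, 0.1244, 0.1378]
tool_rot: [[-0.754, -0.657, 0.001], [-0.657, 0.754, -0.0], [-0.001, -0.001, -1.0]]
ft_force: [-2.8, -1.0, 12.8]
grip_width: -0.0001
```

>>> {"method": "play_rows", "body": {
  "commands": [
    {"grip": 1,"x": 0,"y": 0,"z": 0.0005,"rx": 0,"ry": 0,"rz": 0},
    {"grip": 1,"x": 0,"y": 0,"z": 0,"rx": 0,"ry": 0,"rz": 0}
  ]
}}

```text
time_s: 16.42
position: [0.4944, 0.1244, 0.1377]
tool_rot: [[-0.754, -0.657, 0.002], [-0.657, 0.754, -0.0], [-0.001, -0.001, -1.0]]
ft_force: [-4.6, -0.3, 15.7]
grip_width: 0.0001
```

The crown is on its stop: the force jumped to 15.7 N with the tool position barely moving. Releasing straight up and moving away.

>>> {"method": "play_rows", "body": {
  "commands": [
    {"grip": 1,"x": 0,"y": 0,"z": -0.002,"rx": 0,"ry": 0,"rz": 0},
    {"grip": 1,"x": 0,"y": 0,"z": -0.004,"rx": 0,"ry": 0,"rz": 0},
    {"grip": 1,"x": 0,"y": 0,"z": -0.02,"rx": 0,"ry": 0,"rz": 0},
    {"grip": 1,"x": 0,"y": 0,"z": -0.04,"rx": 0,"ry": 0,"rz": 0},
    {"grip": 1,"x": 0.05,"y": -0.02,"z": 0,"rx": 0,"ry": 0,"rz": 0},
    {"grip": 1,"x": 0.05,"y": -0.02,"z": 0,"rx": 0,"ry": 0,"rz": 0},
    {"grip": 1,"x": 0.05,"y": -0.02,"z": 0,"rx": 0,"ry": 0,"rz": 0},
    {"grip": 1,"x": 0.05,"y": -0.02,"z": 0,"rx": 0,"ry": 0,"rz": 0},
    {"grip": 1,"x": 0,"y": 0,"z": 0,"rx": 0,"ry": 0,"rz": 0},
    {"grip": 1,"x": 0,"y": 0,"z": 0,"rx": 0,"ry": 0,"rz": 0}
  ]
}}

```text
time_s: 17.68
position: [0.3962, -0.067, 0.2023]
tool_rot: [[-0.754, -0.657, -0.0], [-0.657, 0.754, 0.001], [-0.0, 0.001, -1.0]]
ft_force: [-0.4, 0.1, -0.4]
grip_width: 0.0
```

```bash
python3 st.py; python3 - <<'E'
from h import *
from rig import optics
for n in("side","top"):
    im=optics.get_image(n);cv2.imwrite(f"pics/{n}6.png",im["color"]);Q=cloud(im)
    x,y,z=[Q[...,i] for i in range(3)];d=np.hypot(x-AX[0],y-AX[1]);a=np.degrees(np.arctan2(y-AX[1],x-AX[0]))
    m=(d<.125)&(d>.06)&(z>.117)&(z<.14)&(a>130); Q0=np.load(n+"4q.npy")
    print(n,"crown",m.sum(),np.median(Q[m],0),Q[m].max(0),"before",np.median(Q0[m],0))
    m=(d<.055)&(z>.12);print("tumbler",(Q[m].min(0)+Q[m].max(0))/2,Q[m].max(0)[2])
E
```

```text
t 17.68 r 0.2438 ang -137.88 yaw -138.95 z 0.2023 F [-0.4  0.1 -0.4]
side crown 103 [0.49173131 0.12703528 0.12724346] [0.49962489 0.1321337  0.13042082] before [nan nan nan]
tumbler [0.5684046  0.0914872  0.12734333] 0.13464462256387677
top crown 44 [0.49299192 0.12184282 0.12879908] [0.50173485 0.12881693 0.1341083 ] before [0.49279084 0.12192761 0.12828177]
tumbler [0.57025789 0.08986499 0.12940345] 0.13878003057268518
```

View pics/side6.png

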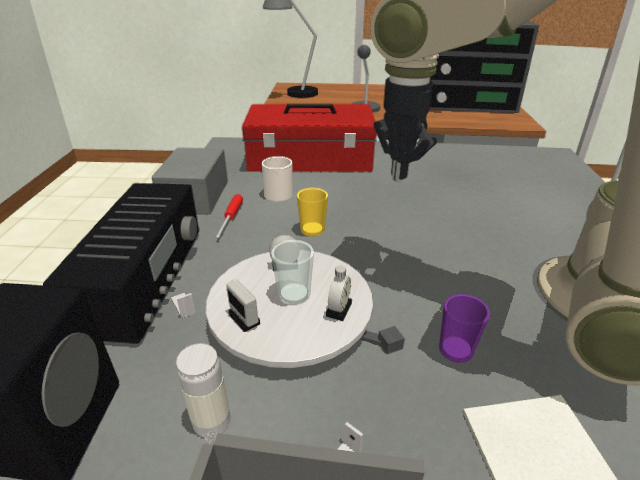

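View pics/top6.png

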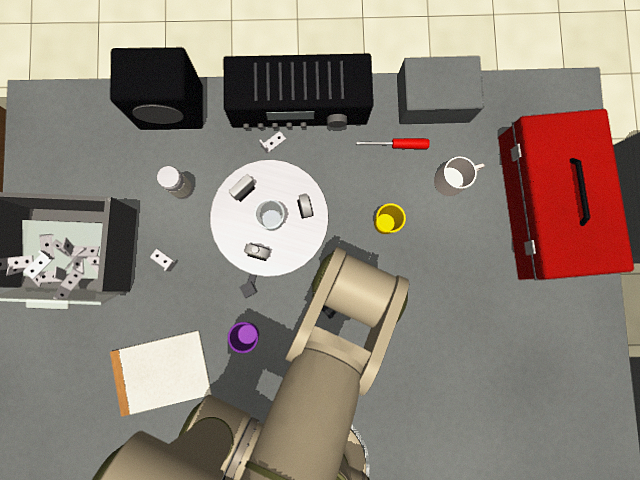

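The crown is up at (340,270) in the side view and the stopwatch is unmoved in front of the pointer. The tumbler stands about 10 mm off the axis, the bystanders are where they were, and the arm is clear. Handing in.

```bash
python3 -c "
from rig import order
print(order.close_job())"
```

```text
the job is handed in; nothing more can be done
None
```

I turned the stopwatch to the pointer and clicked its crown, then handed the job in at about 18 s of the 58 s allowed. No verdict is reported, so success rests on my own checks.

- **Turning:** I pressed the shut fingertips on the bare rim, 124 mm from the axis, with readings of about 8–15 N. I dragged the disc about 95° counter-clockwise in one stroke, then lifted off.
- **Line-up:** With the disc untouched, the stopwatch measured about 1–2 mm off the pointer line (7.5 mm allowed). The disc also measured level, which it should only do when lined up.
- **Crown:** I pressed it about 5 mm, down to its stop. The force reached 15.7 N at the end while the tool hardly moved. I then lifted straight up. Afterwards the crown measured the same height and place as before, to within 1 mm, so it sprang back.
- **Glass and bystanders:** The tumbler stands upright about 10 mm from the axis. The bystanders look unmoved in the last pictures, and the arm is clear.

**Disagreements:** The two cameras differed by 2–5 mm on where the crown is. The side camera's stopwatch detections were also up to 9° off. I relied mainly on the top camera's depth data.

The first two move calls were refused because the rows lacked some keys. Nothing moved, and I sent them again complete.

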